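# Set up the folding phone stand and move the phone onto it

## Robot

A 7-joint arm with a two-finger parallel gripper is mounted at the origin on the work surface; the furniture and walls round the work are solid. World frame = base frame: x ahead of the robot, y to its left, z up, the work surface at z = 0. Lengths are in m, angles in rad, forces in N, time in s.
With the tool pointing down it reaches from about 0.4 to 0.9 m from the base axis. Payload 5.5 kg.
Tool frame: the origin (TCP) lies midway between the tips of the shut fingers; the grasp point (between the pads) lies 19 mm behind it; z points along the fingers, y is the line along which they close (so a half turn about z gives the same grasp; the last joint's range is limited). The gripper opens to 92 mm and grips with 3 to 60 N. Pads are 19 mm wide; open, the fingers measure 130 mm over their backs; the gripper's body (75 mm by 190 mm) begins 47 mm behind the grasp point.
Start: joints at [1.537, 0.501, -0.427, 1.55, 0.221, 1.138, -0.21], TCP at [0.19, -0.622, 0.227] pointing down, gripper open.
Joint ranges: [-2.88, 2.88], [-0.31, 2.03], [-1.54, 1.56], [0.2, 2.42], [-1.41, 4.55], [0.19, 2.02], [-2.57, 2.57]. Speed limits (rad/s): [2.57, 2.57, 3.14, 3.14, 3.14, 3.14, 3.14].

## Interface

Orientations are given as [roll, pitch, yaw] about the fixed x, y, z axes, in that order (R = Rz(yaw) Ry(pitch) Rx(roll)).
In Python, from bench import * gives the robot as it stands.
- The arm moves only by the tool drive_tool, never from a script. Its argument "rows" is a list of rows, each a list of 3 entries, a list of its own where there are three numbers: the turn, a rotation vector about the tool's x, y, z in degrees, then the shift along the tool's x, y, z in m, then the finger opening in m, from 0 to 0.0918. A call has 1 to 12 rows; each row is the pose to reach, as a shift and turn from the pose commanded when the call began, along the tool's axes at that moment; what a row does not reach only later rows make up. A row lasts 1/8 s, in which the tool goes at most 62.5 mm and 10.7 degrees, less where a joint would pass 70% of its speed; a pose out of reach is approached as far as the arm can. A call with a gripper value outside its range is refused whole. The fingers move at their own pace and stop on an object; "force" is the grip in N (left out, the last holds). Time passes only in rows, so rows that repeat a pose let the fingers close. It gives the time, the measured TCP pose, the force, the opening and the grip force at its end, in the units of the state.
- state(): the state, without advancing time (a new reading comes with each control period).
- grab_frame(name): name is "side" or "top"; returns the picture (384x512x3 uint8, red, green, blue); there is no depth.
- get_calibration(name): a dict with "camera_matrix" (3x3 intrinsics, pixels), "dist_coeffs" ([k1, k2, p1, p2, k3] as OpenCV has them; the pictures are not rectified), "R" (3x3) and "t" (3): a world point X has camera coordinates R X + t. Camera axes: x right, y down, z forward; pixel columns grow to the right and rows downward; lengths in m; the calibration is good to about 2 mm. A picture is of the moment at which its call begins. get_calibration takes no time and is no camera call.
- hand_in(): hands the job in; it is judged then, once.
Trained networks look in the newest picture that a camera, given by its name, has taken for a name from the list of things; names that differ only in an ending like _2 or _b are one class to them, and where a whole thing is asked for, a point or a joint stands for the part that bears it (a point fixed in the world has none). Each returns a list of dicts, best first, with "score" (0 to 1); they miss things now and then, are a little off and sometimes report something else, mostly with a low value. They report only what shows in the picture. A call takes as long as a camera call. They do not tell look-alikes from the thing itself.
- recognise(camera, thing): "location" ([x, y, z] in m, in world coordinates, good to about 4 mm: the middle of the surface that is visible of it).
- cut_out(camera, thing): "pixels" (384x512 bool, what is visible of it).
- spot_point(camera, thing): "location" ([x, y, z] in m, in world coordinates, good to about 4 mm: a listed point, or the origin of a listed thing).
The state is a dict: "t": time; "joints": joint angles; "joint_velocities": joint speeds; "joint_efforts": joint torques, N m; "tool_pos": TCP position; "orientation": TCP orientation; "contact_force": force on the tool from outside, world axes, zero at the start; "ft_torque": the same for the moment, N m; "finger_gap": finger opening in m; "grasp_force": force on a finger pad.
Only numpy, scipy, OpenCV 4.12 (cv2) and the standard library are available. Lean on these libraries where they do the work, as an engineer would, in place of code of your own. Each camera call takes 0.05 s, during which the arm holds its last target. There are 200 camera calls.

## Task

Get the wooden phone stand ready: push its aluminium tray cover fully shut, and swing the folding leg at its back out as far as it will go. Then lift the phone out of the white charging dock and set it down gently on the tray cover, upright with its screen to the front of the stand, leaning back against the middle of the backboard. Leave the mug standing where it is.

Things in the scene. Friction and masses are not known exactly. Their poses are not given: they have to be found in the camera images.
- stand: beech phone stand, about 0.9 kg, loose. Origin on the desk under the middle of the backboard's front face; x to the stand's back, y to its left seen from the front, z up. In mm: tray x -48 to 14, y -50 to 50, side walls (outer 7 mm) flush with the cover at z 33; upright backboard x 0 to 12, y -28 to 28, top z 110. The phone stands on the shut cover, its back on the backboard's top front edge
- cover (a joint): tray cover sliding on the stand, in m: 0 = shut (it stops there), up to 0.040 pulled out to stand -x; starts 25 to 38 mm out; friction about 1.2 N. Plate 85 mm wide, top at z 33; shut it spans stand x -48 to -2 mm. Its front edge is turned up into a lip, 6 mm thick (x -48 to -42 when shut), as wide as the cover, top at z 46
- cover_lip (a point): middle of the top front edge of the cover's lip (moves with the cover; axes as the stand's); when shut at stand (-48, 0, 46) mm
- leg (a joint): gate-frame leg behind the backboard, 88 mm long, 8 thick, z 3 to 105, upright hinge at stand (20, -22) mm. In rad: 0 = folded, pointing to stand +y, its end 38 mm past the backboard's left edge; grows as it swings to stand +x (clockwise from above) to its stop at 1.571, pointing straight back. Starts 0.3 to 0.65 open, stays where left (friction 0.04 N m)
- leg_end (a point): middle of the thickness of the leg at the top corner of its free end, 88 mm from the hinge, z 105
- phone: phone in a blue case, 10 mm thick (x), 76 mm wide (y), 156 mm tall (z), 0.14 to 0.28 kg. Origin at the centre of its lower edge; z up along it, screen (black) on its -x face, camera on its +x face. It starts upright in the dock.
- dock: white charging dock, fixed, 74 x 92 mm, base 16 mm high. Same yaw as the phone in it; origin on the desk under the phone. The phone stands 16 mm above the desk in a 14 mm wide slot, open at the sides and top, between a front lip (top at z 36) and a back rest (top at z 78), both 60 mm wide.
- mug: green mug on a black coaster, 86 x 116 x 94 mm, origin under its middle; a bystander
There are look-alikes about, which are no part of the job. There is more than one size of the phone; the one meant has the size given above.

How it is judged:
At the end, for the whole second after the job is handed in: Cover shut within 3 mm; leg within 0.07 rad of its stop; stand level; phone at rest on the cover between lip and backboard, middle within 20 mm of the stand's middle, squared to it within 0.2 rad, leaning back at most 0.6 rad with its screen to the front (value of joint cover below 0.003 m and value of joint leg above 1.5 rad and angle between stand's own z axis and vertical below 0.05 rad and angle between phone's own z axis and vertical below 0.6 rad and angle between phone's own x axis and vertical above 1.64 rad and angle between the y axis of phone and the y axis of stand, either way round below 0.2 rad and x of phone in the frame of stand between -0.045 and -0.012 m and y of phone in the frame of stand between -0.02 and 0.02 m and z of phone in the frame of stand between 0.028 and 0.042 m and linear speed of each of phone, stand below 0.02 m/s); the robot touches nothing.
It fails at once if the phone is dropped or banged onto the stand (over 30 N) (contact force between phone and stand above 30 N).
It fails at once if the phone is let fall (faster than 0.5 m/s out of the fingers, a drop of over 13 mm) (linear speed of phone above 0.5 m/s and contact force between the fingers and phone below 0.1 N).
It fails at once if the mug is knocked more than 30 mm away or over (distance of mug from where it was at the start of the episode above 0.03 m or angle between mug's own z axis and vertical above 0.4 rad).
It also fails if it takes over 58 s, if anything falls off the work surface, if the arm or the gripper's body presses on something with over 40 N, if the wrist force passes 120 N, or if a joint passes its speed limit or range.

## Working session

There is one attempt and no reset: what is moved stays moved. The work goes in short steps, Python scripts to look and compute and a tool call to move; the robot and the scene stay as the last step left them, time stands still between calls to the robot, and variables do not carry over. Pictures are saved under pics/ and viewed, at most 10 in all, crops included, and the job is handed in when it is done.

Besides the shell and the picture viewer there is one more tool, called after ">>>" by a JSON object that holds its "name" and its "arguments", one argument or row to a line. drive_tool: Moves the arm, as the interface text tells. Its arguments: {"type":"object","properties":{"rows":{"type":"array"},"force":{"type":"number"}},"required":["rows"]}

```bash
mkdir -p pics
cat > h.py <<'E'
from bench import *
import numpy as np, cv2
E
python3 - <<'E'
from h import *
s=state();print(s['t'],s['tool_pos'],s['orientation'],s['finger_gap'])
for c in ['top','side']:
    im=grab_frame(c);cv2.imwrite(f'pics/{c}0.png',im[:,:,::-1])
    k=get_calibration(c);print(c,-k['R'].T@k['t'],k['R'][2],k['camera_matrix'][0,0])
    for t in ['stand','phone','dock','mug','cover_lip','leg_end']:
        print(t,[(np.round(d['location'],3).tolist(),round(d['score'],2)) for d in spot_point(c,t)])
E
```

```text
0.0 [ 0.18983608 -0.62091878  0.22566754] [-3.13961105e+00 -6.64756418e-05  2.96841340e-01] 0.09216764600762087
top [0.30586747 0.26756479 1.06606338] [ 0.15680279 -0.00632335 -0.98760969] 452.1659404967813
stand [([0.459, 0.399, -0.001], 0.7)]
phone [([0.517, 0.234, 0.009], 0.6), ([0.525, 0.086, -0.0], 0.48), ([0.493, 0.472, 0.111], 0.48)]
dock [([0.512, 0.236, 0.005], 0.85)]
mug [([0.388, 0.149, 0.011], 0.63)]
cover_lip [([0.378, 0.364, 0.049], 0.68)]
leg_end [([0.49, 0.472, 0.109], 0.88)]
side [0.17629967 0.92865014 0.56539239] [ 0.31239274 -0.76525644 -0.56284399] 352.430950587477
stand [([0.46, 0.399, -0.001], 0.55), ([0.516, 0.237, 0.013], 0.24)]
phone [([0.519, 0.236, 0.013], 0.77), ([0.524, 0.09, -0.0], 0.5)]
dock [([0.512, 0.237, -0.003], 0.74)]
mug [([0.389, 0.15, 0.009], 0.56), ([0.512, 0.237, -0.002], 0.31)]
cover_lip [([0.385, 0.365, 0.048], 0.95)]
leg_end [([0.493, 0.478, 0.104], 0.87)]
```

View pics/top0.png

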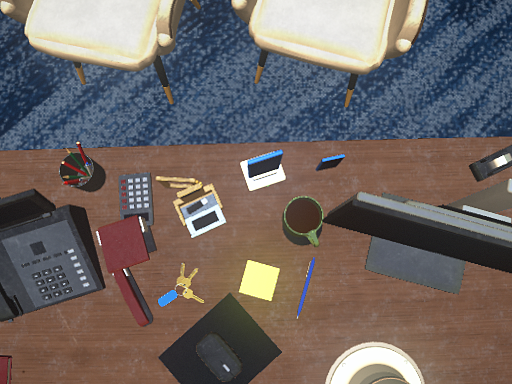

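View pics/side0.png

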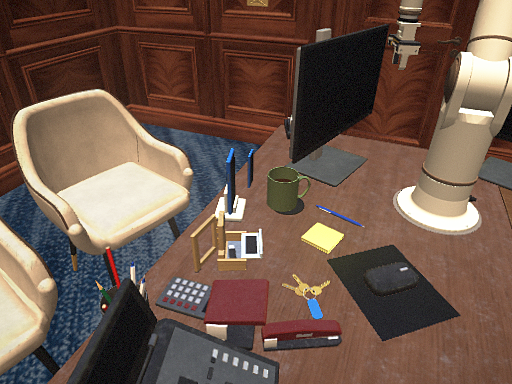

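```bash
cat >> h.py <<'E'
from scipy.optimize import least_squares
K={c:get_calibration(c) for c in ('top','side')}
def proj(c,X):
    k=K[c];return cv2.projectPoints(np.atleast_2d(np.array(X,float)),cv2.Rodrigues(k['R'])[0],k['t'],k['camera_matrix'],np.array(k['dist_coeffs']))[0][:,0]
def tri(pt,ps):
    return least_squares(lambda X:np.r_[proj('top',X)[0]-pt,proj('side',X)[0]-ps],[.5,.2,.2])
def w(p,yaw,X):  # local->world
    X=np.atleast_2d(np.array(X,float));c,s=np.cos(yaw),np.sin(yaw)
    return np.c_[p[0]+c*X[:,0]-s*X[:,1],p[1]+s*X[:,0]+c*X[:,1],X[:,2]]
def box(x0,x1,y0,y1,z0,z1):
    return np.array([[x,y,z] for x in(x0,x1) for y in(y0,y1) for z in(z0,z1)])/1000
E_=[(a,b) for a in range(8) for b in range(a+1,8) if bin(a^b).count('1')==1]
def draw(im,c,p,yaw,B,col,S,o):
    q=(proj(c,w(p,yaw,B))-o)*S
    for a,b in E_: cv2.line(im,tuple(int(v) for v in q[a]),tuple(int(v) for v in q[b]),col,1)
def overlay(name,stand,cov,leg,phone,centers,dz=.016):
    out=[]
    for c in('top','side'):
        o=np.array(centers[c]);im=grab_frame(c)[o[1]:o[1]+115,o[0]:o[0]+130,::-1].copy()
        im=cv2.resize(im,None,fx=5.2/1.75,fy=5.2/1.75,interpolation=cv2.INTER_CUBIC);S=5.2/1.75
        raw=im.copy();p,y=stand[:2],stand[2]
        draw(im,c,p,y,box(0,12,-28,28,33,110),(0,0,255),S,o)
        draw(im,c,p,y,box(-48,14,-50,50,0,33),(0,255,255),S,o)
        draw(im,c,p,y,box(-48-cov,-42-cov,-42.5,42.5,33,46),(0,255,0),S,o)
        h=w(p,y,[[.02,-.022,0]])[0]
        draw(im,c,h,y+np.pi/2-leg,box(0,88,-4,4,3,105),(255,0,255),S,o)
        if phone is not None: draw(im,c,phone[:2],phone[2],box(-5,5,-38,38,dz*1000,dz*1000+156),(255,255,0),S,o)
        out.append(np.hstack([raw,im]))
    im=np.vstack(out);im=im[:,:];s=min(800/im.shape[1],600/im.shape[0]);cv2.imwrite(name,cv2.resize(im,None,fx=s,fy=s,interpolation=cv2.INTER_AREA))
E
python3 - <<'E'
from h import *
for a,b in [((360,193),(297,72)),((326,222),(294,160))]:
    r=tri(a,b);print(r.x,r.cost)
overlay('pics/o1.png',(.459,.399,.41),37,.467,(.517,.236,.24),{'top':(170,130),'side':(165,140)})
E
```

```text
[0.40844898 0.09149879 0.34779857] 2.0504244086564665
[0.3853099  0.11323652 0.12529826] 1.145749164111863
```

View pics/o1.png

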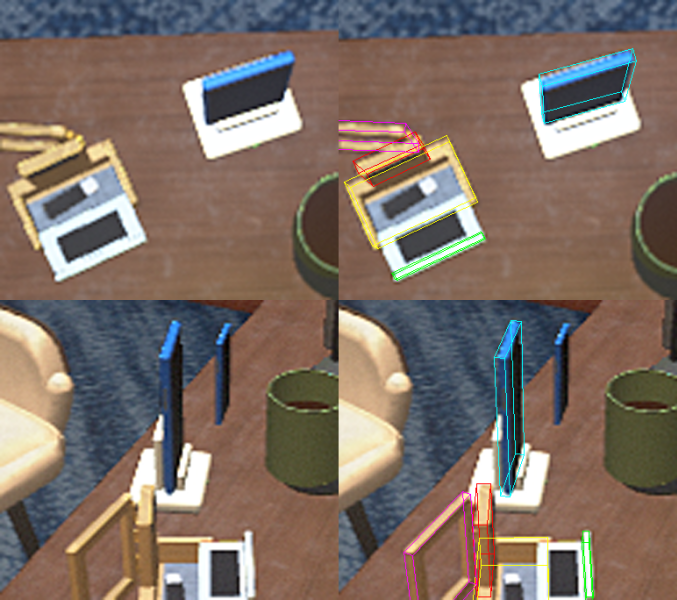

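```bash
cat >> h.py <<'E'
from scipy.spatial.transform import Rotation as Rn
def rows(targets):
    """targets: (pos, rpy, n_rows) -> printed shift/turn from the present pose"""
    s=state();p0=np.array(s['tool_pos']);R0=Rn.from_euler('xyz',s['orientation'])
    print('t',round(s['t'],2),'F',np.round(s['contact_force'],1),'j',np.round(s['joints'],2))
    for p,e in targets:
        R=R0.inv()*Rn.from_euler('xyz',e)
        print(np.round(R.as_rotvec(degrees=True),1).tolist(),np.round(R0.inv().apply(np.array(p)-p0),4).tolist())
E
python3 - <<'E'
from h import *
P=[([.19,-.62,.5],[np.pi,0,.297])]
for a,r,z in zip(np.radians([-60,-45,-30,-15,0,15,30,42]),[.6,.55,.52,.5,.5,.5,.5,.5],[.52]*8):
    P.append(([r*np.cos(a),r*np.sin(a),z],[np.pi,0,.297+(a+1.27)*1.684/2.0]))
rows(P)
E
```

```text
t 0.8 F [-0.3 -0.3  0.6] j [ 1.54  0.5  -0.43  1.55  0.22  1.14 -0.21]
[0.0, -0.0, -0.0] [0.0003, -0.0015, -0.2733]
[0.0, -0.0, -10.8] [0.1349, -0.0654, -0.2933]
[0.0, -0.0, -23.4] [0.2581, -0.1643, -0.2933]
[0.0, -0.0, -36.0] [0.3546, -0.2696, -0.2933]
[0.0, 0.0, -48.6] [0.424, -0.385, -0.2933]
[0.0, 0.0, -61.3] [0.4781, -0.5037, -0.2933]
[0.0, 0.0, -73.9] [0.4997, -0.6325, -0.2933]
[0.0, 0.0, -86.5] [0.4872, -0.7624, -0.2933]
[0.0, 0.0, -96.6] [0.4532, -0.8612, -0.2933]
```

>>> {"name": "drive_tool", "arguments": {
  "rows": [
    [[0, 0, 0], [0, 0, -0.06], 0.03],
    [[0, 0, 0], [0, 0, -0.12], 0],
    [[0, 0, 0], [0, 0, -0.18], 0],
    [[0, 0, 0], [0, 0, -0.24], 0],
    [[0, 0, 0], [0.02, -0.01, -0.29], 0],
    [[0, 0, -5], [0.07, -0.035, -0.293], 0],
    [[0, 0, -11], [0.13, -0.065, -0.293], 0],
    [[0, 0, -16], [0.19, -0.11, -0.293], 0],
    [[0, 0, -23], [0.24, -0.15, -0.293], 0],
    [[0, 0, -30], [0.29, -0.2, -0.293], 0],
    [[0, 0, -36], [0.33, -0.24, -0.293], 0],
    [[0, 0, -40], [0.355, -0.27, -0.293], 0]
  ]
}}

```text
t: 2.3
tool_pos: [0.4514, -0.2573, 0.5199]
orientation: [3.141, 0.0, 0.998]
contact_force: [0.5, 0.5, 0.8]
finger_gap: 0.0004
grasp_force: 0.0
```

Run:
```python
from h import *
P=[]
for a,r,z in zip(np.radians([-30,-15,0,15,30,44]),[.52,.5,.5,.5,.5,.46],[.52]*5+[.45]):
    P.append(([r*np.cos(a),r*np.sin(a),z],[np.pi,0,.297+(a+1.27)*1.684/2.0]))
y=.41
P.append((list(w((.459,.399),y,[[-.11,0,.2]])[0]),[np.pi,0,y+np.pi]))
rows(P)
```

```text
t 2.3 F [0.5 0.5 0.8] j [ 1.13  0.15 -0.77  1.38  0.11  1.65 -0.2 ]
[0.0, 0.0, 4.2] [-0.0028, 0.0005, -0.0001]
[0.0, 0.0, -8.5] [0.1246, -0.0428, -0.0001]
[0.0, 0.0, -21.1] [0.2426, -0.0986, -0.0002]
[0.0, 0.0, -33.7] [0.3421, -0.183, -0.0003]
[0.0, 0.0, -46.4] [0.4164, -0.2904, -0.0004]
[0.0, 0.0, -58.1] [0.4196, -0.4139, 0.0695]
[-0.0, 0.1, -146.3] [0.4643, -0.4105, 0.3195]
```

>>> {"name": "drive_tool", "arguments": {
  "rows": [
    [[0, 0, -4], [0.06, -0.02, 0], 0],
    [[0, 0, -9], [0.12, -0.042, 0], 0],
    [[0, 0, -15], [0.18, -0.07, 0], 0],
    [[0, 0, -21], [0.24, -0.098, 0], 0],
    [[0, 0, -27], [0.29, -0.135, 0], 0],
    [[0, 0, -34], [0.34, -0.18, 0], 0],
    [[0, 0, -40], [0.38, -0.23, 0], 0],
    [[0, 0, -46], [0.415, -0.28, 0], 0],
    [[0, 0, -52], [0.42, -0.34, 0.03], 0],
    [[0, 0, -58], [0.42, -0.4, 0.05], 0],
    [[0, 0, -58], [0.42, -0.413, 0.07], 0]
  ]
}}

```text
t: 3.68
tool_pos: [0.3294, 0.3205, 0.4493]
orientation: [3.14, 0.001, 2.014]
contact_force: [0.6, -0.5, -1.1]
finger_gap: 0.0007
grasp_force: 0.0
```

Run:
```python
from h import *
y=.41
P=[(list(w((.459,.399),y,[[x,0,z]])[0]),[np.pi,0,y+np.pi]) for x,z in [(-.125,.2),(-.125,.026),(-.096,.026),(-.06,.026)]]
rows(P)
```

```text
t 3.67 F [ 0.6 -0.5 -1.1] j [ 0.48  0.03 -1.32  1.65  0.03  1.49 -0.39]
[0.0, 0.1, -88.1] [0.0199, 0.0254, 0.2494]
[0.0, 0.1, -88.1] [0.0201, 0.0252, 0.4234]
[0.0, 0.1, -88.1] [0.0192, 0.0542, 0.4234]
[0.0, 0.1, -88.1] [0.018, 0.0902, 0.4234]
```

>>> {"name": "drive_tool", "arguments": {
  "rows": [
    [[0, 0, -10], [0.005, 0.005, 0.02], 0],
    [[0, 0, -20], [0.01, 0.01, 0.05], 0],
    [[0, 0, -30], [0.015, 0.015, 0.09], 0],
    [[0, 0, -40], [0.02, 0.02, 0.13], 0],
    [[0, 0, -50], [0.02, 0.025, 0.17], 0],
    [[0, 0, -60], [0.02, 0.025, 0.21], 0],
    [[0, 0, -70], [0.02, 0.025, 0.25], 0],
    [[0, 0, -80], [0.02, 0.025, 0.28], 0],
    [[0, 0, -88], [0.02, 0.025, 0.3], 0],
    [[0, 0, -88], [0.02, 0.025, 0.3], 0]
  ]
}}

```text
t: 4.92
tool_pos: [0.3464, 0.3456, 0.1485]
orientation: [-3.142, -0.003, -2.741]
contact_force: [-0.2, 0.2, 0.4]
finger_gap: 0.0004
grasp_force: 0.0
```

Run:
```python
from h import *
y=.41
P=[(list(w((.459,.399),y,[[x,0,z]])[0]),[np.pi,0,y+np.pi]) for x,z in [(-.125,.026),(-.096,.026),(-.06,.026)]]
rows(P)
```

```text
t 4.92 F [-0.2  0.2  0.4] j [ 0.15  0.66 -1.29  2.    0.74  1.07  0.48]
[-0.0, -0.2, -0.5] [0.0001, 0.0041, 0.1225]
[-0.0, -0.2, -0.5] [-0.0289, 0.0044, 0.1224]
[-0.0, -0.2, -0.5] [-0.0649, 0.0047, 0.1223]
```

>>> {"name": "drive_tool", "arguments": {
  "rows": [
    [[0, 0, 0], [0, 0.004, 0.06], 0],
    [[0, 0, 0], [0, 0.004, 0.11], 0],
    [[0, 0, 0], [0, 0.004, 0.122], 0],
    [[0, 0, 0], [-0.015, 0.004, 0.122], 0],
    [[0, 0, 0], [-0.025, 0.004, 0.122], 0],
    [[0, 0, 0], [-0.033, 0.004, 0.122], 0],
    [[0, 0, 0], [-0.039, 0.004, 0.122], 0],
    [[0, 0, 0], [-0.045, 0.004, 0.122], 0],
    [[0, 0, 0], [-0.05, 0.004, 0.122], 0],
    [[0, 0, 0], [-0.054, 0.004, 0.122], 0],
    [[0, 0, 0], [-0.058, 0.004, 0.122], 0],
    [[0, 0, 0], [-0.061, 0.004, 0.122], 0]
  ]
}}

```text
t: 6.42
tool_pos: [0.4018, 0.374, 0.0277]
orientation: [3.142, -0.0, -2.74]
contact_force: [-0.8, -0.6, 1.2]
finger_gap: 0.0004
grasp_force: 0.6
```

```bash
cat >> h.py <<'E'
def see(things=('stand','cover_lip','leg_end')):
    for t in things:
        for c in('top','side'):
            d=spot_point(c,t)
            print(c,t,[(np.round(v['location'],4).tolist(),round(v['score'],2)) for v in d[:2]])
E
python3 - <<'E'
from h import *
rows([]);print(state()['tool_pos']);grab_frame('top');grab_frame('side');see()
E
```

```text
t 6.42 F [-0.8 -0.6  1.2] j [-0.03  0.87 -1.04  1.92  0.95  0.95  0.42]
[0.40184654 0.37395901 0.02767852]
top stand []
side stand [([0.4573, 0.3982, -0.0033], 0.92)]
top cover_lip []
side cover_lip [([0.4132, 0.3764, 0.0455], 0.68)]
top leg_end []
side leg_end [([0.4926, 0.4738, 0.1045], 0.73)]
```

>>> {"name": "drive_tool", "arguments": {
  "rows": [
    [[0, 0, 0], [-0.002, 0, 0], 0],
    [[0, 0, 0], [-0.004, 0, 0], 0],
    [[0, 0, 0], [-0.005, 0, 0], 0],
    [[0, 0, 0], [-0.006, 0, 0], 0],
    [[0, 0, 0], [-0.006, 0, 0], 0]
  ]
}}

```text
t: 7.45
tool_pos: [0.4052, 0.3757, 0.0274]
orientation: [-3.141, -0.003, -2.739]
contact_force: [-5.4, -1.5, 2.4]
finger_gap: 0.0003
grasp_force: 2.8
```

>>> {"name": "drive_tool", "arguments": {
  "rows": [
    [[0, 0, 0], [0.01, 0, 0], 0],
    [[0, 0, 0], [0.03, 0, -0.01], 0],
    [[0, 0, 0], [0.05, 0, -0.06], 0],
    [[0, 0, 0], [0.07, 0, -0.12], 0],
    [[0, 0, 10], [0.08, 0, -0.17], 0],
    [[0, 0, 20], [0.08, 0, -0.2], 0],
    [[0, 0, 30], [0.08, 0, -0.2], 0]
  ]
}}

```text
t: 8.32
tool_pos: [0.3346, 0.3462, 0.2301]
orientation: [3.138, 0.005, 3.014]
contact_force: [0.4, 0.1, -1.2]
finger_gap: 0.0006
grasp_force: 0.0
```

Run:
```python
from h import *
grab_frame('top');grab_frame('side');see()
overlay('pics/o2.png',(.459,.399,.41),0,.467,None,{'top':(150,130),'side':(165,180)})
```

```text
top stand [([0.4577, 0.4021, -0.0031], 0.77)]
side stand [([0.4584, 0.3985, -0.0018], 0.61)]
top cover_lip []
side cover_lip [([0.4213, 0.3796, 0.0449], 0.74)]
top leg_end [([0.4939, 0.4744, 0.1104], 0.62)]
side leg_end [([0.4922, 0.4774, 0.1052], 0.84)]
```

View pics/o2.png

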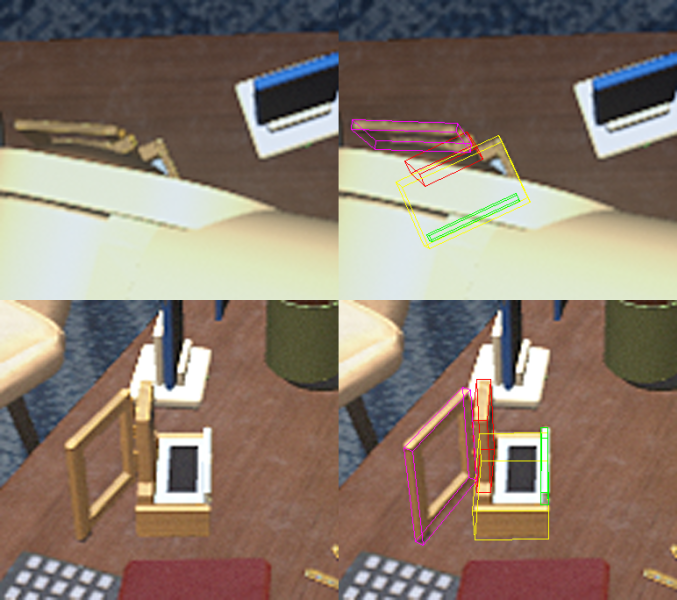

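```bash
cat >> h.py <<'E'
def legpt(th,d=0,r=70):
    h=19*np.cos(th)+10*np.sin(th)+4+d;u=np.array([np.sin(th),np.cos(th)]);n=np.array([np.cos(th),-np.sin(th)])
    return (np.array([20,-22])+r*u-h*n)/1000
E
python3 - <<'E'
from h import *
y=.41;S=(.459,.399);e=[np.pi,0,y+np.pi/2]
rows([(w(S,y,[[.015,.055,.2]])[0],e),(w(S,y,[[.015,.055,.083]])[0],e)])
E
```

```text
t 8.82 F [-0.5 -0.1  0.3] j [ 0.2   0.45 -1.31  1.95  0.49  1.12  0.14]
[-0.0, -0.1, 59.6] [-0.1033, 0.1239, 0.0272]
[-0.0, -0.1, 59.6] [-0.1034, 0.1239, 0.1442]
```

>>> {"name": "drive_tool", "arguments": {
  "rows": [
    [[0, 0, 10], [-0.02, 0.025, 0], 0],
    [[0, 0, 20], [-0.04, 0.05, 0], 0],
    [[0, 0, 30], [-0.06, 0.075, 0], 0],
    [[0, 0, 40], [-0.08, 0.095, 0], 0],
    [[0, 0, 50], [-0.095, 0.115, 0.01], 0],
    [[0, 0, 59.6], [-0.103, 0.124, 0.027], 0],
    [[0, 0, 59.6], [-0.103, 0.124, 0.027], 0],
    [[0, 0, 59.6], [-0.103, 0.124, 0.027], 0]
  ]
}}

```text
t: 9.82
tool_pos: [0.4503, 0.4554, 0.2008]
orientation: [-3.141, -0.0, 1.983]
contact_force: [-1.2, 0.6, 1.0]
finger_gap: 0.0005
grasp_force: 0.0
```

Run:
```python
from h import *
y=.41;S=(.459,.399);e=[np.pi,0,y+np.pi/2]
rows([(w(S,y,[[.015,.055,.083]])[0],e)]+[(w(S,y,[[*legpt(t),.083]])[0],e) for t in (.47,.7,.9,1.1,1.3,1.45,1.571)])
```

```text
t 9.82 F [-1.2  0.6  1. ] j [-0.24  0.62 -0.86  1.59  0.5   1.16 -0.8 ]
[-0.0, -0.0, 0.2] [-0.0003, 0.0006, 0.1178]
[-0.0, -0.0, 0.2] [-0.0033, 0.0146, 0.1178]
[-0.0, -0.0, 0.2] [-0.0077, 0.0316, 0.1178]
[-0.0, -0.0, 0.2] [-0.0153, 0.0457, 0.1178]
[-0.0, -0.0, 0.2] [-0.0265, 0.0582, 0.1177]
[-0.0, -0.0, 0.2] [-0.0407, 0.0679, 0.1177]
[-0.0, -0.0, 0.2] [-0.0529, 0.073, 0.1177]
[-0.0, -0.0, 0.2] [-0.0635, 0.0754, 0.1177]
```

>>> {"name": "drive_tool", "arguments": {
  "rows": [
    [[0, 0, 0], [0, 0, 0.06], 0],
    [[0, 0, 0], [0, 0, 0.115], 0],
    [[0, 0, 0], [0, 0, 0.118], 0],
    [[0, 0, 0], [-0.003, 0.014, 0.118], 0],
    [[0, 0, 0], [-0.005, 0.023, 0.118], 0],
    [[0, 0, 0], [-0.008, 0.032, 0.118], 0],
    [[0, 0, 0], [-0.011, 0.039, 0.118], 0],
    [[0, 0, 0], [-0.015, 0.046, 0.118], 0],
    [[0, 0, 0], [-0.021, 0.052, 0.118], 0],
    [[0, 0, 0], [-0.027, 0.058, 0.118], 0],
    [[0, 0, 0], [-0.034, 0.063, 0.118], 0],
    [[0, 0, 0], [-0.041, 0.068, 0.118], 0]
  ]
}}

```text
t: 11.32
tool_pos: [0.5301, 0.4447, 0.0828]
orientation: [3.141, -0.0, 1.979]
contact_force: [-2.5, 1.5, 1.1]
finger_gap: 0.0005
grasp_force: 1.1
```

>>> {"name": "drive_tool", "arguments": {
  "rows": [
    [[0, 0, 0], [-0.006, 0.003, 0], 0],
    [[0, 0, 0], [-0.012, 0.005, 0], 0],
    [[0, 0, 0], [-0.017, 0.007, 0], 0],
    [[0, 0, 0], [-0.02, 0.008, 0], 0],
    [[0, 0, 0], [-0.02, 0.008, 0], 0]
  ]
}}

```text
t: 11.95
tool_pos: [0.5455, 0.4291, 0.0827]
orientation: [3.141, 0.0, 1.979]
contact_force: [-0.5, -0.5, -0.6]
finger_gap: 0.0005
grasp_force: 0.0
```

Run:
```python
from h import *
y=.41;S=(.459,.399);e=[np.pi,0,y+np.pi/2]
grab_frame('top');grab_frame('side');see()
rows([(w(S,y,[[*legpt(t),.083]])[0],e) for t in (1.571,)])
```

```text
top stand [([0.4756, 0.4087, -0.0038], 0.63)]
side stand [([0.4741, 0.4063, -0.0035], 0.66)]
top cover_lip []
side cover_lip []
top leg_end []
side leg_end [([0.5729, 0.4295, 0.1035], 0.57)]
t 12.35 F [ 0.1 -0.2  0.3] j [-0.22  0.83 -0.75  1.52  0.62  1.04 -0.73]
[0.0, 0.0, -0.1] [-0.002, -0.001, -0.0003]
```

>>> {"name": "drive_tool", "arguments": {
  "rows": [
    [[0, 0, 0], [0.02, 0, 0], 0],
    [[0, 0, 0], [0.03, 0, -0.05], 0],
    [[0, 0, 0], [0.03, 0, -0.11], 0],
    [[0, 0, 0], [0.05, -0.03, -0.17], 0],
    [[0, 0, 0], [0.09, -0.05, -0.22], 0],
    [[0, 0, 0], [0.14, -0.06, -0.22], 0],
    [[0, 0, 0], [0.19, -0.06, -0.22], 0],
    [[0, 0, 0], [0.19, -0.06, -0.22], 0]
  ]
}}

```text
t: 13.35
tool_pos: [0.4071, 0.5859, 0.3032]
orientation: [-3.14, -0.004, 1.99]
contact_force: [0.0, -0.3, -0.7]
finger_gap: 0.0005
grasp_force: 0.0
```

Run:
```python
from h import *
grab_frame('top');grab_frame('side');see(('stand','cover_lip','leg_end','phone'))
overlay('pics/o3.png',(.475,.4075,.41),0,1.57,None,{'top':(150,130),'side':(165,180)})
```

```text
top stand []
side stand [([0.4753, 0.4045, -0.0042], 0.58)]
top cover_lip []
side cover_lip []
top leg_end [([0.5739, 0.4243, 0.1072], 0.59)]
side leg_end [([0.5719, 0.4302, 0.1046], 0.75)]
top phone [([0.5253, 0.085, 0.0002], 0.79), ([0.5209, 0.2344, 0.0171], 0.65)]
side phone [([0.517, 0.2345, 0.0114], 0.67), ([0.4306, 0.4027, 0.0451], 0.62)]
```

View pics/o3.png

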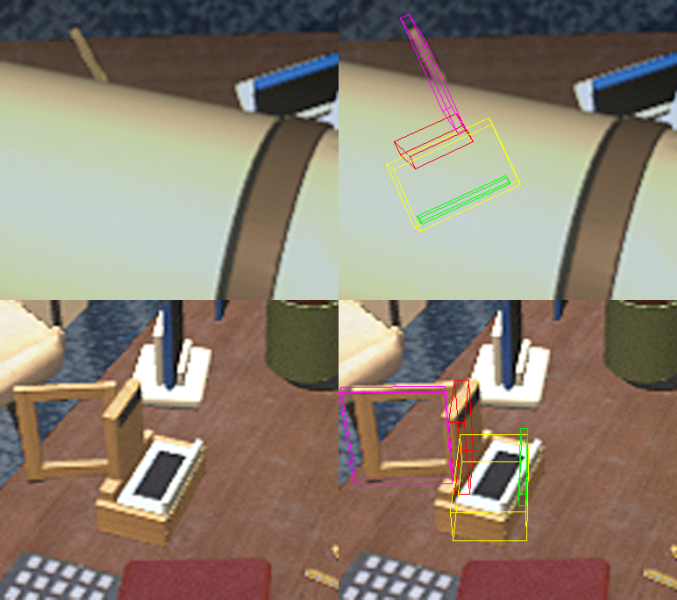

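Run:
```python
from h import *
rows([([.5175,.235,z],[np.pi,0,.24+np.pi/2]) for z in (.3,.123)])
```

```text
t 13.95 F [ 0.   0.6 -0.5] j [-0.49  0.67 -0.86  1.27  0.5   1.42 -0.9 ]
[0.0, 0.0, 9.6] [-0.3571, -0.0425, 0.0028]
[0.0, 0.0, 9.6] [-0.3571, -0.0425, 0.1798]
```

>>> {"name": "drive_tool", "arguments": {
  "rows": [
    [[0, 0, 2], [-0.06, -0.007, 0.003], 0.03],
    [[0, 0, 4], [-0.12, -0.014, 0.003], 0.06],
    [[0, 0, 6], [-0.18, -0.021, 0.003], 0.08],
    [[0, 0, 8], [-0.24, -0.028, 0.003], 0.08],
    [[0, 0, 9.6], [-0.3, -0.035, 0.003], 0.08],
    [[0, 0, 9.6], [-0.357, -0.0425, 0.003], 0.08],
    [[0, 0, 9.6], [-0.357, -0.0425, 0.003], 0.08]
  ]
}}

```text
t: 14.82
tool_pos: [0.52, 0.2286, 0.2993]
orientation: [-3.141, 0.004, 1.801]
contact_force: [0.2, -0.1, -0.6]
finger_gap: 0.0658
grasp_force: 0.0
```

Run:
```python
from h import *
rows([([.5175,.235,z],[np.pi,0,.24+np.pi/2]) for z in (.3,.123)])
grab_frame('top');grab_frame('side');see(('stand','cover_lip','leg_end','phone'))
overlay('pics/o4.png',(.472,.405,.68),0,1.57,(.517,.235,.24),{'top':(165,110),'side':(150,150)})
```

```text
t 14.82 F [ 0.2 -0.1 -0.6] j [ 0.23  0.38 -0.88  1.66  0.31  1.25 -0.49]
[-0.0, 0.2, -0.6] [0.0068, -0.001, -0.0007]
[-0.0, 0.2, -0.6] [0.0074, -0.001, 0.1763]
top stand [([0.4771, 0.4078, -0.0023], 0.84), ([0.5201, 0.2361, 0.0109], 0.3)]
side stand [([0.4747, 0.4064, -0.0021], 0.57)]
top cover_lip [([0.4285, 0.4011, 0.0472], 0.55)]
side cover_lip [([0.4322, 0.4005, 0.0462], 0.71)]
top leg_end [([0.5747, 0.4262, 0.1097], 0.44)]
side leg_end [([0.5738, 0.4297, 0.1021], 0.86)]
top phone [([0.5197, 0.2332, 0.0139], 0.79)]
side phone [([0.5178, 0.2362, 0.0149], 0.89), ([0.4748, 0.4053, -0.0064], 0.73)]
```

View pics/o4.png

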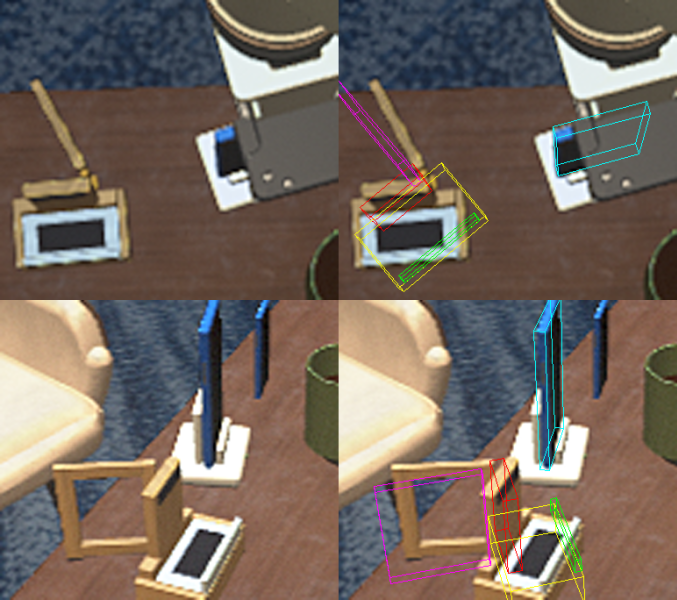

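Run:
```python
from h import *
h=np.array([.498,.387])
rows([([h[0]+.072*np.cos(f),h[1]+.072*np.sin(f),z],[np.pi,0,f+np.pi]) for f,z in ((.495,.3),(.495,.08))])
```

```text
t 15.43 F [-0.2  0.   1. ] j [ 0.22  0.38 -0.89  1.66  0.31  1.25 -0.5 ]
[0.0, -0.0, -104.5] [0.1689, 0.0874, -0.0003]
[0.0, -0.0, -104.5] [0.1689, 0.0874, 0.2197]
```

>>> {"name": "drive_tool", "arguments": {
  "rows": [
    [[0, 0, -10], [0.02, 0.01, 0], 0.04],
    [[0, 0, -20], [0.04, 0.02, 0], 0.04],
    [[0, 0, -30], [0.06, 0.03, 0], 0.04],
    [[0, 0, -40], [0.08, 0.045, 0], 0.04],
    [[0, 0, -50], [0.1, 0.055, 0], 0.04],
    [[0, 0, -60], [0.12, 0.065, 0], 0.04],
    [[0, 0, -70], [0.14, 0.075, 0], 0.04],
    [[0, 0, -80], [0.16, 0.085, 0.02], 0.04],
    [[0, 0, -90], [0.169, 0.0874, 0.05], 0.04],
    [[0, 0, -100], [0.169, 0.0874, 0.08], 0.04],
    [[0, 0, -104.5], [0.169, 0.0874, 0.1], 0.04],
    [[0, 0, -104.5], [0.169, 0.0874, 0.1], 0.04]
  ]
}}

```text
t: 16.92
tool_pos: [0.5612, 0.4197, 0.1974]
orientation: [-3.141, -0.004, -2.648]
contact_force: [1.2, -0.1, -0.5]
finger_gap: 0.0398
grasp_force: 0.0
```

Run:
```python
from h import *
h=np.array([.498,.387])
rows([([h[0]+.072*np.cos(f),h[1]+.072*np.sin(f),z],[np.pi,0,f+np.pi]) for f,z in ((.495,.08),)])
grab_frame('side');grab_frame('top')
see(('stand','leg_end'))
```

```text
t 16.93 F [ 1.2 -0.1 -0.5] j [-0.04  0.86 -1.12  1.42  0.77  1.35  0.88]
[-0.0, -0.2, -0.1] [-0.0013, 0.0013, 0.1174]
top stand [([0.4749, 0.407, -0.0002], 0.58)]
side stand [([0.4731, 0.4068, -0.004], 0.6)]
top leg_end [([0.5761, 0.4247, 0.1083], 0.62), ([0.4257, 0.4012, 0.0461], 0.44)]
side leg_end []
```

>>> {"name": "drive_tool", "arguments": {
  "force": 4,
  "rows": [
    [[0, 0, 0], [-0.001, 0.001, 0.05], 0.04],
    [[0, 0, 0], [-0.001, 0.001, 0.1], 0.04],
    [[0, 0, 0], [-0.001, 0.001, 0.117], 0.04],
    [[0, 0, 0], [-0.001, 0.001, 0.117], 0.03],
    [[0, 0, 0], [-0.001, 0.001, 0.117], 0.02],
    [[0, 0, 0], [-0.001, 0.001, 0.117], 0.01],
    [[0, 0, 0], [-0.001, 0.001, 0.117], 0.004],
    [[0, 0, 0], [-0.001, 0.001, 0.117], 0.004]
  ]
}}

```text
t: 18.23
tool_pos: [0.5634, 0.4225, 0.0841]
orientation: [3.142, 0.003, -2.648]
contact_force: [2.0, 0.1, 4.2]
finger_gap: 0.0085
grasp_force: 4.0
```

Run:
```python
from h import *
s=state();f0=s['orientation'][2]+np.pi;p=np.array(s['tool_pos']);h=p[:2]-.072*np.array([np.cos(f0),np.sin(f0)])
print(f0,p,h)
rows([([h[0]+.072*np.cos(f),h[1]+.072*np.sin(f),p[2]],[np.pi,0,f+np.pi]) for f in f0-np.array([.06,.12,.18,.24,.3,.36,.42,.48])])
```

```text
0.49351934001536213 [0.56338258 0.42247663 0.08409262] [0.49997426 0.3883682 ]
t 18.23 F [2.  0.1 4.2] j [-0.07  0.97 -1.04  1.49  0.87  1.19  0.82]
[0.0, 0.2, 3.4] [0.0001, -0.0043, -0.0]
[0.0, 0.2, 6.9] [0.0005, -0.0086, -0.0]
[0.0, 0.2, 10.3] [0.0012, -0.0129, -0.0]
[0.0, 0.2, 13.8] [0.0021, -0.0171, -0.0]
[0.0, 0.2, 17.2] [0.0032, -0.0213, -0.0]
[0.0, 0.2, 20.6] [0.0046, -0.0254, -0.0]
[0.0, 0.2, 24.1] [0.0063, -0.0294, -0.0]
[0.0, 0.2, 27.5] [0.0081, -0.0332, -0.0]
```

>>> {"name": "drive_tool", "arguments": {
  "rows": [
    [[0, 0, 1.7], [0, -0.002, -0.003], 0.004],
    [[0, 0, 3.4], [0, -0.0043, -0.003], 0.004],
    [[0, 0, 6.9], [0.0005, -0.0086, -0.003], 0.004],
    [[0, 0, 10.3], [0.0012, -0.0129, -0.003], 0.004],
    [[0, 0, 13.8], [0.0021, -0.0171, -0.003], 0.004],
    [[0, 0, 17.2], [0.0032, -0.0213, -0.003], 0.004],
    [[0, 0, 20.6], [0.0046, -0.0254, -0.003], 0.004],
    [[0, 0, 20.6], [0.0046, -0.0254, -0.003], 0.004]
  ]
}}

```text
t: 19.23
tool_pos: [0.5709, 0.3962, 0.0854]
orientation: [-3.14, 0.0, -3.009]
contact_force: [3.2, -1.5, -1.5]
finger_gap: 0.0078
grasp_force: 4.0
```

Run:
```python
from h import *
s=state();print(s['ft_torque'],s['orientation'][2]+np.pi)
grab_frame('side');grab_frame('top')
see(('stand','cover_lip','leg_end'))
```

```text
[-0.06259721 -0.74152333  0.0793864 ] 0.1330006157907584
top stand [([0.4735, 0.4076, -0.0022], 0.89)]
side stand [([0.4743, 0.4045, -0.0027], 0.98)]
top cover_lip [([0.4262, 0.3989, 0.0452], 0.88)]
side cover_lip [([0.4297, 0.3999, 0.0481], 0.7)]
top leg_end []
side leg_end [([0.4301, 0.3999, 0.045], 0.74), ([0.5792, 0.4009, 0.1073], 0.73)]
```

>>> {"name": "drive_tool", "arguments": {
  "rows": [
    [[0, 0, 2], [0.0002, -0.0025, 0], 0.004],
    [[0, 0, 4], [0.0004, -0.005, 0], 0.004],
    [[0, 0, 6], [0.0006, -0.0075, 0], 0.004],
    [[0, 0, 7], [0.0008, -0.0088, 0], 0.004],
    [[0, 0, 7], [0.0008, -0.0088, 0], 0.004]
  ]
}}

```text
t: 20.25
tool_pos: [0.5705, 0.3883, 0.0857]
orientation: [-3.141, -0.0, -3.13]
contact_force: [3.3, -0.9, -0.7]
finger_gap: 0.0082
grasp_force: 4.0
```

>>> {"name": "drive_tool", "arguments": {
  "rows": [
    [[0, 0, 0], [0, 0, 0], 0.015],
    [[0, 0, 0], [0, 0, 0], 0.03],
    [[0, 0, 0], [0, 0, 0], 0.03],
    [[0, 0, 0], [0, 0, -0.05], 0.03],
    [[0, 0, 0], [0, 0, -0.11], 0.04],
    [[0, 0, 0], [0, 0, -0.17], 0.06],
    [[0, 0, 0], [0, 0, -0.22], 0.08],
    [[0, 0, 0], [0, 0, -0.22], 0.08]
  ]
}}

```text
t: 21.25
tool_pos: [0.5711, 0.3912, 0.3113]
orientation: [3.136, 0.006, -3.129]
contact_force: [0.3, 0.6, -1.0]
finger_gap: 0.0652
grasp_force: 0.0
```

Run:
```python
from h import *
rows([([.518,.2348,z],[np.pi,0,.24+np.pi/2]) for z in (.3,.123)])
```

```text
t 21.25 F [ 0.3  0.6 -1. ] j [-0.01  0.71 -1.1   1.32  0.63  1.46  0.53]
[0.5, 0.1, 77.0] [0.0552, -0.1557, 0.0101]
[0.5, 0.1, 77.0] [0.0563, -0.1567, 0.1871]
```

Move above the phone, then check the stand.

>>> {"name": "drive_tool", "arguments": {
  "rows": [
    [[0, 0, 10], [0.007, -0.02, 0], 0.08],
    [[0, 0, 20], [0.015, -0.04, 0], 0.08],
    [[0, 0, 30], [0.022, -0.06, 0], 0.08],
    [[0, 0, 40], [0.03, -0.08, 0], 0.08],
    [[0, 0, 50], [0.037, -0.1, 0], 0.08],
    [[0, 0, 60], [0.044, -0.12, 0], 0.08],
    [[0, 0, 70], [0.05, -0.14, 0.005], 0.08],
    [[0, 0, 77], [0.055, -0.156, 0.01], 0.08],
    [[0, 0, 77], [0.055, -0.156, 0.01], 0.08],
    [[0, 0, 77], [0.055, -0.156, 0.01], 0.08]
  ]
}}

```text
t: 22.5
tool_pos: [0.5173, 0.2326, 0.2955]
orientation: [-3.141, -0.001, 1.813]
contact_force: [0.0, 0.2, 0.2]
finger_gap: 0.0801
grasp_force: 0.0
```

Run:
```python
from h import *
rows([([.518,.2348,z],[np.pi,0,.24+np.pi/2]) for z in (.3,.123)])
grab_frame('top');grab_frame('side');see(('stand','cover_lip','leg_end','phone'))
overlay('pics/o5.png',(.4745,.406,.04),0,1.57,(.518,.2348,.24),{'top':(165,110),'side':(150,150)})
```

```text
t 22.5 F [0.  0.2 0.2] j [ 0.24  0.39 -0.91  1.67  0.32  1.24 -0.5 ]
[-0.0, -0.0, 0.1] [0.002, 0.0012, -0.0045]
[-0.0, -0.0, 0.1] [0.0019, 0.0013, 0.1725]
top stand []
side stand [([0.4731, 0.407, -0.0028], 0.88)]
top cover_lip [([0.4262, 0.4004, 0.0457], 0.94)]
side cover_lip [([0.433, 0.4019, 0.0454], 0.71)]
top leg_end [([0.5841, 0.3865, 0.11], 0.87)]
side leg_end [([0.5826, 0.3912, 0.1016], 0.77)]
top phone [([0.5188, 0.2404, 0.0114], 0.73), ([0.5239, 0.0872, -0.0004], 0.55)]
side phone [([0.5256, 0.0893, 0.002], 0.63), ([0.5184, 0.2346, 0.0133], 0.58)]
```

View pics/o5.png

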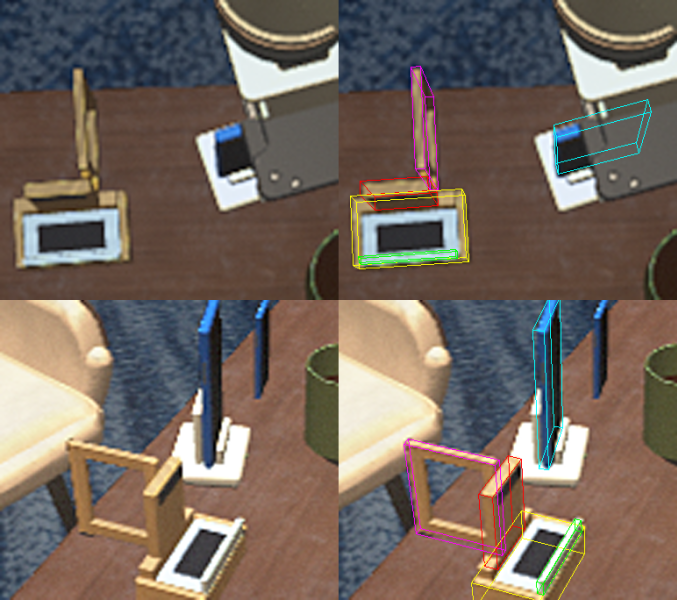

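```bash
cat >> h.py <<'E'
from scipy.optimize import minimize
def render(c,x,S=4):
    m=np.zeros((384*S,512*S),np.uint8);p,y,leg,cov=x[:2],x[2],x[3],x[4]*1000
    h=w(p,y,[[.02,-.022,0]])[0];f=y+np.pi/2-leg
    L=[(p,y,box(0,12,-28,28,0,110)),(p,y,box(-48,14,-50,50,0,33)),(p,y,box(-48-cov,-42-cov,-42.5,42.5,33,46)),(p,y,box(-48-cov,0,-42.5,42.5,30,33))]
    L+=[(h,f,box(*b)) for b in [(0,88,-4,4,95,105),(0,88,-4,4,3,13),(78,88,-4,4,3,105),(0,10,-4,4,3,105)]]
    for q,a,B in L: cv2.fillConvexPoly(m,cv2.convexHull(((proj(c,w(q,a,B))+.5)*S).round().astype(np.int32)),255)
    return cv2.resize(m,(512,384),interpolation=cv2.INTER_AREA)/255.
def fit(x0):
    M={}
    for c in('top','side'):
        grab_frame(c);m=np.zeros((384,512),bool)
        for t in('stand','leg','cover'):
            d=cut_out(c,t)
            for v in d:
                yy,xx=np.nonzero(v['pixels']);q=proj(c,[x0[0],x0[1],.04])[0]
                if np.hypot(xx.mean()-q[0],yy.mean()-q[1])<35 and v['score']>.4: m|=v['pixels'];print(c,t,v['score'],v['pixels'].sum());break
        M[c]=m
    f=lambda x:sum(np.abs(render(c,x)-M[c]).sum()/max(1,M[c].sum()) for c in M)
    sim=np.array([x0]+[np.array(x0)+np.eye(5)[i]*[.006,.006,.1,.15,.006][i] for i in range(5)])
    r=minimize(f,x0,method='Nelder-Mead',options=dict(initial_simplex=sim,maxiter=250));print(f(x0),np.round(r.x,4),r.fun);return r.x
E
python3 - <<'E'
from h import *
fit([.4745,.406,.06,1.55,.001])
E
```

```text
top stand 0.55 1596
top leg 0.81 274
top cover 0.82 718
side stand 0.74 2123
side cover 0.63 534
0.34268183495953336 [0.475  0.4047 0.0611 1.5759 0.0032] 0.2972275560909289
```

>>> {"name": "drive_tool", "arguments": {
  "force": 15,
  "rows": [
    [[0, 0, 0], [0.002, 0.001, 0.05], 0.08],
    [[0, 0, 0], [0.002, 0.001, 0.1], 0.08],
    [[0, 0, 0], [0.002, 0.001, 0.15], 0.08],
    [[0, 0, 0], [0.002, 0.001, 0.172], 0.06],
    [[0, 0, 0], [0.002, 0.001, 0.172], 0.04],
    [[0, 0, 0], [0.002, 0.001, 0.172], 0.02],
    [[0, 0, 0], [0.002, 0.001, 0.172], 0.01],
    [[0, 0, 0], [0.002, 0.001, 0.172], 0.005],
    [[0, 0, 0], [0.002, 0.001, 0.172], 0.005],
    [[0, 0, 0], [0.002, 0.001, 0.172], 0.005]
  ]
}}

```text
t: 24.75
tool_pos: [0.5181, 0.2341, 0.124]
orientation: [3.141, 0.0, 1.81]
contact_force: [-0.1, 0.8, -0.5]
finger_gap: 0.0142
grasp_force: 0.0
```

>>> {"name": "drive_tool", "arguments": {
  "rows": [
    [[0, 0, 0], [0, 0, 0], 0.005],
    [[0, 0, 0], [0, 0, 0], 0.005],
    [[0, 0, 0], [0, 0, -0.02], 0.005],
    [[0, 0, 0], [0, 0, -0.05], 0.005],
    [[0, 0, 0], [0, 0, -0.09], 0.005],
    [[0, 0, 0], [0, 0, -0.13], 0.005],
    [[0, 0, 0], [0, 0, -0.13], 0.005]
  ]
}}

```text
t: 25.62
tool_pos: [0.5192, 0.2357, 0.2579]
orientation: [3.136, -0.001, 1.81]
contact_force: [0.6, 0.1, -2.5]
finger_gap: 0.0097
grasp_force: 15.0
```

Run:
```python
from h import *
grab_frame('side');grab_frame('top');see(('phone',));s=state();print(s['tool_pos'],s['orientation'],s['contact_force'])
```

```text
top phone [([0.5241, 0.0847, -0.0], 0.58), ([0.5202, 0.2382, 0.145], 0.42)]
side phone [([0.5187, 0.2402, 0.147], 0.75), ([0.5292, 0.0866, 0.004], 0.48)]
[0.5169286  0.23334209 0.25246999] [-3.13885416e+00  6.79194147e-04  1.80996831e+00] [ 0.40555539 -0.05963393 -3.18254098]
```

```bash
cat >> h.py <<'E'
def place(S,y,ox,oz,al,py=.002,dy=0,L=.108):
    Rs=Rn.from_euler('z',y).as_matrix();zp=np.array([np.sin(al),0,np.cos(al)]);xp=np.array([np.cos(al),0,-np.sin(al)]);yp=np.array([0,1,0])
    p=np.array([S[0],S[1],0])+Rs@(np.array([ox,dy,oz])+L*zp-py*yp)
    return p,Rn.from_matrix(Rs@np.c_[yp,xp,-zp]).as_euler('xyz')
E
python3 - <<'E'
from h import *
S=(.4745,.4055);y=.061
rows([place(S,y,-.035,.16,0),place(S,y,-.035,.16,.22),place(S,y,-.026,.06,.22),place(S,y,-.026,.0345,.22)])
E
```

```text
t 25.82 F [ 0.4 -0.1 -3.2] j [ 0.22  0.43 -0.89  1.72  0.36  1.17 -0.54]
[-0.2, 0.1, 10.2] [0.1815, -0.0353, -0.0156]
[12.4, 1.2, 10.2] [0.1774, -0.0121, -0.013]
[12.4, 1.2, 10.2] [0.1758, -0.0029, 0.087]
[12.4, 1.2, 10.2] [0.1758, -0.0029, 0.1125]
```

>>> {"name": "drive_tool", "arguments": {
  "rows": [
    [[0, 0, 0], [0, -0.005, -0.016], 0.005],
    [[0, 0, 1], [0.02, -0.01, -0.016], 0.005],
    [[0, 0, 2], [0.05, -0.02, -0.016], 0.005],
    [[0, 0, 4], [0.08, -0.025, -0.016], 0.005],
    [[0, 0, 6], [0.11, -0.03, -0.016], 0.005],
    [[0, 0, 8], [0.14, -0.035, -0.016], 0.005],
    [[0, 0, 10.2], [0.165, -0.035, -0.016], 0.005],
    [[3, 0.3, 10.2], [0.176, -0.03, -0.015], 0.005],
    [[8, 0.8, 10.2], [0.177, -0.02, -0.013], 0.005],
    [[12.4, 1.2, 10.2], [0.177, -0.012, -0.013], 0.005],
    [[12.4, 1.2, 10.2], [0.177, -0.012, -0.013], 0.005],
    [[12.4, 1.2, 10.2], [0.177, -0.012, -0.013], 0.005]
  ]
}}

```text
t: 27.32
tool_pos: [0.4633, 0.4036, 0.2669]
orientation: [-2.924, -0.002, 1.632]
contact_force: [-0.3, 0.2, -3.0]
finger_gap: 0.0095
grasp_force: 15.0
```

Run:
```python
from h import *
S=(.4745,.4055);y=.061
rows([place(S,y,-.026,oz,.22) for oz in (.06,.0345)])
print(state()['orientation'],place(S,y,-.026,.06,.22))
grab_frame('side');grab_frame('top');see(('phone','stand'))
im=[cv2.resize(grab_frame(c)[o[1]:o[1]+140,o[0]:o[0]+140,::-1],(400,400)) for c,o in (('top',(150,90)),('side',(150,120)))]
cv2.imwrite('pics/p1.png',np.hstack(im))
```

```text
t 27.32 F [-0.3  0.2 -3. ] j [-0.14  0.64 -0.86  1.43  0.3   1.42 -0.93]
[0.2, -0.1, 0.1] [-0.001, 0.0306, 0.0972]
[0.2, -0.1, 0.1] [-0.0011, 0.0361, 0.1221]
[-2.92446229e+00 -1.92868655e-03  1.63237778e+00] (array([0.47219525, 0.40335551, 0.16539692]), array([-2.92159265,  0.        ,  1.63179633]))
top phone [([0.5145, 0.2356, 0.0053], 0.57), ([0.4379, 0.4027, 0.1576], 0.56)]
side phone [([0.4395, 0.4072, 0.1596], 0.97), ([0.524, 0.0892, 0.0], 0.58)]
top stand [([0.4759, 0.4062, -0.0005], 0.89)]
side stand [([0.4744, 0.4061, -0.0025], 0.79)]
```

View pics/p1.png

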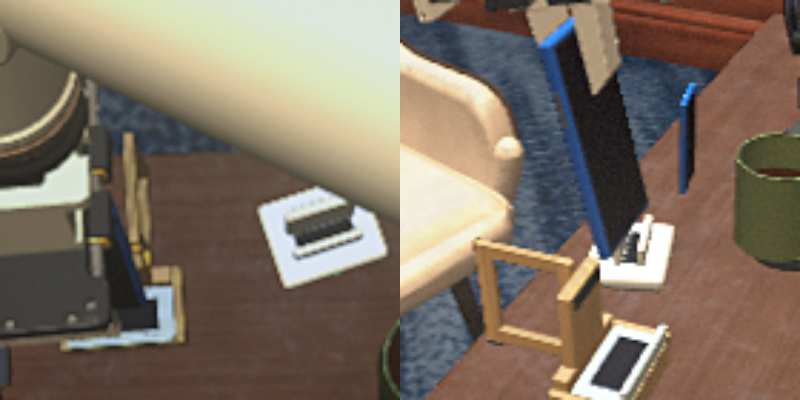

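>>> {"name": "drive_tool", "arguments": {
  "rows": [
    [[0, 0, 0], [0, 0.008, 0.025], 0.005],
    [[0, 0, 0], [0, 0.016, 0.05], 0.005],
    [[0, 0, 0], [0, 0.024, 0.075], 0.005],
    [[0, 0, 0], [-0.001, 0.03, 0.095], 0.005],
    [[0, 0, 0], [-0.001, 0.031, 0.1], 0.005],
    [[0, 0, 0], [-0.001, 0.032, 0.105], 0.005],
    [[0, 0, 0], [-0.001, 0.0335, 0.11], 0.005],
    [[0, 0, 0], [-0.001, 0.0345, 0.114], 0.005],
    [[0, 0, 0], [-0.001, 0.035, 0.117], 0.005],
    [[0, 0, 0], [-0.001, 0.0355, 0.119], 0.005],
    [[0, 0, 0], [-0.001, 0.0355, 0.119], 0.005]
  ]
}}

```text
t: 29.1
tool_pos: [0.4734, 0.4029, 0.1428]
orientation: [-2.924, -0.001, 1.631]
contact_force: [1.1, -0.1, -2.9]
finger_gap: 0.01
grasp_force: 15.0
```

Run:
```python
from h import *
S=(.4745,.4055);y=.061
rows([place(S,y,-.026,oz,.22) for oz in (.0345,.0325)]+[place(S,y,-.022,.0345,.22)])
grab_frame('side');see(('phone','stand'))
```

```text
t 29.1 F [ 1.1 -0.1 -2.9] j [-0.16  0.76 -0.8   1.52  0.39  1.23 -0.95]
[0.2, -0.1, -0.0] [0.0005, -0.0005, 0.0031]
[0.2, -0.1, -0.0] [0.0005, -0.0001, 0.005]
[0.2, -0.1, -0.0] [0.0005, 0.0034, 0.0022]
top phone [([0.4441, 0.4051, 0.1592], 0.8)]
side phone [([0.4484, 0.4037, 0.031], 0.56), ([0.5274, 0.0859, 0.0018], 0.41)]
top stand [([0.4761, 0.4069, 0.0003], 0.94)]
side stand [([0.475, 0.4035, -0.002], 0.75)]
```

Not touching yet (still about 3 mm up). Go down in mm steps.

>>> {"name": "drive_tool", "arguments": {
  "rows": [
    [[0, 0, 0], [0, 0, 0.001], 0.005],
    [[0, 0, 0], [0, 0, 0.002], 0.005],
    [[0, 0, 0], [0, 0, 0.003], 0.005],
    [[0, 0, 0], [0, 0, 0.004], 0.005],
    [[0, 0, 0], [0, 0, 0.004], 0.005]
  ]
}}

```text
t: 29.98
tool_pos: [0.4727, 0.403, 0.1393]
orientation: [-2.925, -0.002, 1.631]
contact_force: [0.4, -0.8, 0.8]
finger_gap: 0.0097
grasp_force: 15.0
```

>>> {"name": "drive_tool", "arguments": {
  "rows": [
    [[0.5, 0, 0], [0, 0.001, 0], 0.005],
    [[1, 0, 0], [0, 0.0019, 0], 0.005],
    [[1.5, 0, 0], [0, 0.0028, 0], 0.005],
    [[2, 0, 0], [0, 0.0038, 0], 0.005],
    [[2, 0, 0], [0, 0.0038, 0], 0.005]
  ]
}}

```text
t: 30.6
tool_pos: [0.4763, 0.4034, 0.1384]
orientation: [-2.889, -0.002, 1.631]
contact_force: [-0.0, -0.7, 4.3]
finger_gap: 0.0099
grasp_force: 15.0
```

>>> {"name": "drive_tool", "arguments": {
  "rows": [
    [[0.5, 0, 0], [0, 0.001, -0.0005], 0.005],
    [[1, 0, 0], [0, 0.0019, -0.001], 0.005],
    [[1.5, 0, 0], [0, 0.0028, -0.001], 0.005],
    [[1.5, 0, 0], [0, 0.0028, -0.001], 0.005]
  ]
}}

```text
t: 31.1
tool_pos: [0.4793, 0.4034, 0.1382]
orientation: [-2.863, -0.002, 1.631]
contact_force: [-0.6, -0.1, 0.8]
finger_gap: 0.0101
grasp_force: 15.0
```

Run:
```python
from h import *
grab_frame('side');see(('phone','stand'));
im=cv2.resize(grab_frame('side')[160:270,160:290,::-1],(780,660))[:600];cv2.imwrite('pics/p2.png',im)
```

```text
top phone [([0.4441, 0.4051, 0.1592], 0.8)]
side phone [([0.4472, 0.407, 0.0302], 0.66), ([0.431, 0.4013, 0.0459], 0.5)]
top stand [([0.4761, 0.4069, 0.0003], 0.94)]
side stand [([0.4745, 0.4048, -0.0037], 0.6)]
```

View pics/p2.png

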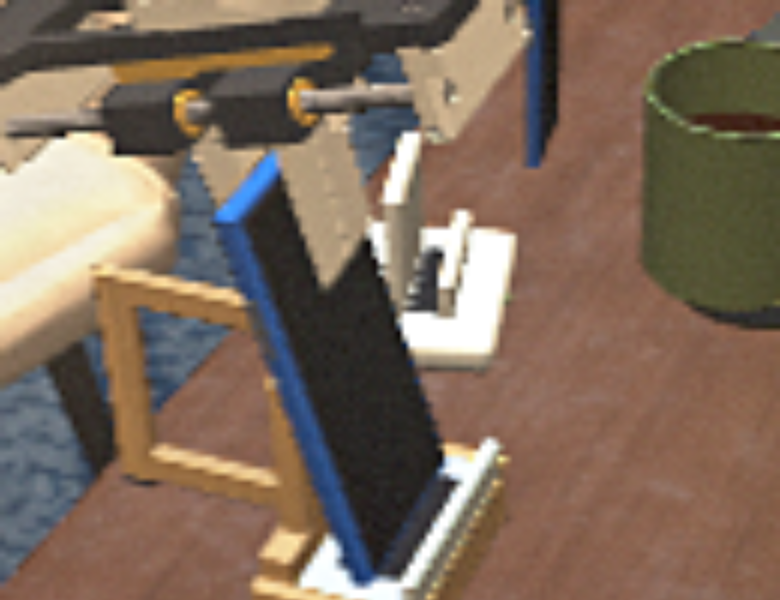

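>>> {"name": "drive_tool", "arguments": {
  "rows": [
    [[0, 0, 0], [0, 0, 0], 0.013],
    [[0, 0, 0], [0, 0, 0], 0.018],
    [[0, 0, 0], [0, 0, 0], 0.025],
    [[0, 0, 0], [0, 0, 0], 0.035],
    [[0, 0, 0], [0, 0, 0], 0.035],
    [[0, 0, 0], [0, 0, 0], 0.035]
  ]
}}

```text
t: 32.15
tool_pos: [0.4793, 0.4034, 0.1384]
orientation: [-2.863, -0.002, 1.631]
contact_force: [0.1, -0.4, -0.0]
finger_gap: 0.0349
grasp_force: 0.0
```

>>> {"name": "drive_tool", "arguments": {
  "rows": [
    [[0, 0, 0], [0, 0, -0.02], 0.035],
    [[0, 0, 0], [0, 0, -0.06], 0.035],
    [[0, 0, 0], [0, 0, -0.11], 0.035],
    [[0, 0, 0], [0, 0, -0.16], 0.035],
    [[0, 0, 0], [-0.04, 0, -0.18], 0.035],
    [[0, 0, 0], [-0.1, 0, -0.18], 0.035],
    [[0, 0, 0], [-0.16, 0, -0.18], 0.035],
    [[0, 0, 0], [-0.16, 0, -0.18], 0.035]
  ]
}}

```text
t: 33.15
tool_pos: [0.5414, 0.2395, 0.3124]
orientation: [-2.866, 0.003, 1.621]
contact_force: [0.5, 0.5, -0.8]
finger_gap: 0.0351
grasp_force: 0.0
```

Run:
```python
from h import *
rows([])
grab_frame('side');grab_frame('top');see(('phone','stand','cover_lip','leg_end','mug'))
im=[cv2.resize(grab_frame(c)[o[1]:o[1]+110,o[0]:o[0]+110,::-1],(400,400),interpolation=cv2.INTER_CUBIC) for c,o in (('top',(150,115)),('side',(165,155)))]
cv2.imwrite('pics/p3.png',np.hstack(im))
```

```text
t 33.15 F [ 0.5  0.5 -0.8] j [ 0.12  0.61 -0.85  1.35  0.29  1.59 -0.66]
top phone [([0.4518, 0.4029, 0.0306], 0.78), ([0.5228, 0.0877, 0.0011], 0.55)]
side phone [([0.5276, 0.0901, -0.0002], 0.7), ([0.4463, 0.405, 0.0328], 0.55)]
top stand [([0.4766, 0.4052, -0.0014], 0.77), ([0.4252, 0.4035, 0.0439], 0.55)]
side stand [([0.4733, 0.4054, -0.0029], 0.81)]
top cover_lip [([0.4221, 0.4007, 0.0431], 0.77)]
side cover_lip [([0.4285, 0.4, 0.0466], 0.8), ([0.4715, 0.4052, -0.003], 0.53)]
top leg_end [([0.5845, 0.3881, 0.1094], 0.78)]
side leg_end [([0.5822, 0.3918, 0.1066], 0.6)]
top mug [([0.3847, 0.149, 0.0088], 0.66)]
side mug [([0.3873, 0.1496, 0.0091], 0.89), ([0.5843, 0.3908, 0.1061], 0.47)]
```

View pics/p3.png

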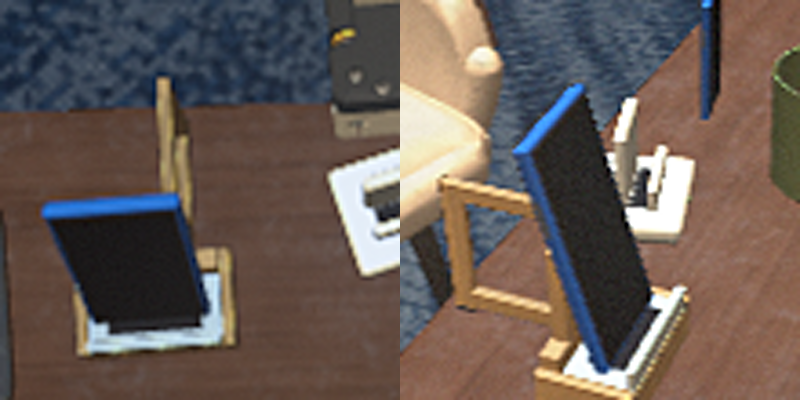

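Run:
```python
from h import *
L={k:[] for k in('top','side')};S={k:[] for k in L}
for i in range(7):
    for c in L:
        grab_frame(c)
        for t,D in(('cover_lip',L),('stand',S)):
            for v in spot_point(c,t):
                q=np.array(v['location'])
                if np.linalg.norm(q-([.427,.401,.046] if t=='cover_lip' else [.4745,.4055,0]))<.02: D[c].append(q);break
for c in L: print(c,np.mean(L[c],0),np.std(L[c],0),np.mean(S[c],0),len(L[c]))
new=cv2.resize(grab_frame('side')[120:260,150:290,::-1],(400,400));old=cv2.imread('pics/p1.png')[:,400:]
k=400/140
g=lambda a:cv2.cvtColor(a,cv2.COLOR_BGR2GRAY)
for name,(x,y,ww,hh) in dict(lip=(232,322,40,55),leg=(75,235,60,110),board_top=(75,300,22,50),dock=(230,225,45,60)).items():
    T=g(old)[y:y+hh,x:x+ww];R=g(new)[max(0,y-15):y+hh+15,x-15:x+ww+15]
    r=cv2.matchTemplate(R,T,cv2.TM_CCOEFF_NORMED);_,m,_,l=cv2.minMaxLoc(r);print(name,m,(l[0]-15)/k,(l[1]-15)/k)
a,b=proj('side',w((.4745,.4055),.061,[[-.048,.02,.046],[-.051,.02,.046]]));print('3mm =',b-a)
```

```text
top [0.4244     0.40012857 0.04637143] [0.00122007 0.00161839 0.001425  ] [ 4.75200000e-01  4.06600000e-01 -3.14285714e-04] 7
side [0.43027143 0.39938571 0.04657143] [0.00125438 0.00174882 0.00110675] [ 0.4735      0.40658571 -0.00351429] 7
lip 0.7558346390724182 0.0 0.0
leg 0.9978161454200745 0.0 0.0
board_top 0.9970203042030334 0.0 0.0
dock 0.9924946427345276 0.0 0.0
3mm = [1.30005868 0.31813183]
```

```bash
python3 -c "
from bench import *
print(hand_in())"
```

```text
the job is handed in; nothing more can be done
None
```

I handed the job in at about 35 s of the 58 s, and no pass/fail result came back. By camera measurement the tray cover is shut to within measurement error. The leg is at its stop and the phone leans on the middle of the backboard, screen to the front. The mug has not moved. The stand slid about 15 mm and turned about 0.35 rad while I was opening the leg.

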